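Fit the lamp cartridge in the lamphouse

ROBOT

A 6-joint arm with a two-finger parallel gripper is mounted at the origin on the work surface. World frame = base frame: x ahead of the robot, y to its left, z up, the work surface at z = 0. Lengths are in m, angles in rad, forces in N, time in s.
With the tool pointing down it reaches from about 0.375 to 0.9 m from the base axis. Payload 3.1 kg.
Tool frame: the origin (TCP) lies on the centre line of the jaws, within the pads' length; the fingertips stand 25 mm ahead of it and the grasp point (between the pads) lies 6 mm ahead of it (manip.tip_extent is the distance from the TCP to the fingertips, in m); z points along the fingers, y is the line along which they close (so a half turn about z gives the same grasp; the last joint's range is limited). The gripper opens to 85 mm and grips with 20 to 120 N. Pads are 22 mm wide; open, the fingers measure 114 mm over their backs; the gripper's body (76 mm by 85 mm) begins 54 mm behind the grasp point. The pads swing forward as they close: fully open they stand 13 mm farther back than shut.
Start: joints at [-1.347, 0.527, 1.433, -0, 1.181, -0.178], TCP at [0.244, -0.575, 0.256] pointing down, gripper open.
Joint ranges: [-3.08, 3.08], [-0.75, 2.2], [0.22, 2.44], [-1.43, 4.57], [0, 2.65], [-2.85, 2.85]. Speed limits (rad/s): [2.79, 2.79, 3.14, 3.14, 3.14, 3.14].

INTERFACE

Orientations are given as a unit quaternion [x, y, z, w].
In Python, from station import readout, imaging, order, manip gives the robot as it stands.
- The arm moves only by the tool move_arm, never from a script. Its argument "rows" is a list of rows, each a list of 7 numbers: the turn, a rotation vector about the tool's x, y, z in degrees, then the shift along the tool's x, y, z in mm, then the closure, from 0 (fully open) to 1 (shut). A call has 1 to 12 rows; each row is the pose to reach, as a shift and turn from the pose commanded when the call began, along the tool's axes at that moment; what a row does not reach only later rows make up. A row lasts 1/12 s, in which the tool goes at most 41.7 mm and 7.16 degrees, less where a joint would pass 70% of its speed; a pose out of reach is approached as far as the arm can. A call with a gripper value outside its range is refused whole. The fingers move at their own pace and stop on an object; "squeeze" is the grip in N (left out, the last holds). Time passes only in rows, so rows that repeat a pose let the fingers close. It gives the time, the measured TCP pose, the force, the opening and the grip force at its end, in the units of the state.
- readout.sense(): the state, without advancing time (a new reading comes with each control period).
- imaging.snapshot(name): name is "scene" or "top" or "wrist"; returns a dict with "img" (480x640x3 uint8, red, green, blue), "z_map" (480x640 float32, m along the optical axis (not along the pixel's ray), 0 where there is no reading), "fovy" (degrees; the focal length in pixels is half the picture's height over the tangent of half this angle, whatever the lens; pixels are square), "cx", "cy" (the principal point, pixels), "rvec" (rotation vector, rad) and "tvec" (3), from world to camera coordinates, as OpenCV has them. Camera axes: x right, y down, z forward; pixel columns grow to the right and rows downward; lengths in m; the calibration is good to about 2 mm. A picture is of the moment at which its call begins.
- order.sign_off(): hands the job in; it is judged then, once.
The state is a dict: "t": time; "q": joint angles; "qd": joint speeds; "tau": joint torques, N m; "tcp_pos": TCP position; "tool_rot": TCP orientation; "force": force on the tool from outside, world axes, zero at the start; "ft_torque": the same for the moment, N m; "finger_gap": opening from 0.0 (shut) to 1.0 (fully open); "gripper_force": force on a finger pad.
Only numpy, scipy, OpenCV 4.12 (cv2) and the standard library are available. Lean on these libraries where they do the work, as an engineer would, in place of code of your own. Each camera call takes 0.05 s, during which the arm holds its last target. There are 200 camera calls.

TASK

Lift the lid of the red case right back until it rests open on its stop, and take out the lamp cartridge with the green grip. Set it upright into the socket on top of the grey lamphouse with its pins in the two keyways, push it fully home against the spring until its flange lies flush on the rim, and turn it a quarter turn clockwise (seen from above) to the stop. Finish while still gripping it and pressing it fully home, turned, with the lid left open and the spent cartridge, the jar and the parcel undisturbed.

Things in the scene. Friction and masses are not known exactly. Their poses are not given: they have to be found in the camera images.
- lid (a joint): angle of the red lid: 0 shut, grows as it opens upward about the case's far edge, stop at 1.75 rad (just past upright). The hinge is stiff: the lid stays where it is left; about 3 N at the handle moves it. Lid 180 x 240, 8 thick
- lid_handle (a point): middle of the black bar handle on the lid: bar along the lid's y, 100 long, about 10 thick, its centre 35 above the lid's top face, 150 from the hinge (30 from the lid's near edge). Axes turn with the lid: x from handle to hinge, y along the bar, z out of the lid's top face
- lid_hinge (a point): middle of the hinge line, on the lid's underside at the case's far rim, 85 above the table; axes as lid_handle. The lid's inner face runs through this line; upright, the lid stands above it
- case: red case 180 (x) by 240 (y), 85 high, walls 5, fixed; origin under its centre, x from its near side to the hinge side. Inside, black foam with its top 45 above the table and two square nests, 44 wide, centred at x -10, y -48 and +48. Each holds one cartridge hung by its flange, turned any way, grip bar 50 to 78 above the table
- cartridge: the cartridge to fit, GREEN grip bar on a steel flange, aluminium barrel with two brass pins below; loose, about 0.12 kg, 55 high. Origin at the centre of the barrel's tip; x along the grip bar and along the pins, z up. A half turn about z makes no difference
- cartridge_flange (a point): centre of the underside of the green cartridge's flange (diameter 54, 5 thick), which lands on the socket's rim; axes as the cartridge. Below it the barrel: 22 long, diameter 26, the lowest 5 tapering to 18. The pins stick out to both sides along x: 40 over their ends, 8 wide, 5 high, their middle 13 below the flange's underside
- cartridge_grip (a point): centre of the green grip bar, 19 above the flange's underside; the bar is 44 long (x), 14 wide (y), 28 high and stands on the flange; axes as the cartridge
- spent: the spent cartridge, BLACK grip, same shape and axes, in the other nest: leave it there
- lamphouse: grey housing 170 (x) by 130 (y), 80 high, fixed; origin under its centre. On its middle a black turret, diameter 64, 36 high, is the socket. A sprung plate inside meets the barrel's tip with the flange still 12 above the rim, and pushes back with 4 N there, rising to 12 N with the flange on the rim
- socket_rim (a point): centre of the socket's mouth, 116 above the table; x along the keyways (white marks), y along the locked direction (green marks). Bore 30 wide; keyways 13 wide, out to 23 from centre, in a ledge 6 thick. With the flange under 4.5 above the rim the pins are below the ledge: only then it turns, only clockwise from above, to a hard stop at about 93 degrees. Let go, it springs up 4.5
- jar: amber glass jar with white cap, diameter 52, height 75, loose; origin under its centre
- parcel: brown parcel 100 x 150, 45 high, loose; origin under its centre
Mind the look-alikes: they are no part of the job. There is more than one size of the lamphouse; the job needs the middle-sized.

How it is judged:
On the way, in this order (a step that is already met when the one before it is completed fails the run):
1. the lid is lifted open onto its stop (within 0.1 rad of 1.75) (value of joint lid above 1.65 rad), for 0.3 s.
2. the green cartridge is lifted out of the case (more than 70 mm above where it lay) (z of cartridge in the frame of case above 0.093 m), for 0.1 s.
At the end, for the whole second after the job is handed in: The lid stands open (over 1.6 rad). The green cartridge is upright in the socket (within 4 mm of its axis, tilt under 0.1 rad), turned a quarter turn from the keyways (within 0.22 rad), its flange within 2.5 mm of the rim, at rest, and the fingers still hold it there against the spring (value of joint lid above 1.6 rad and z of cartridge_flange in the frame of socket_rim between -0.003 and 0.0025 m and horizontal distance between cartridge_flange and socket_rim below 0.004 m and angle between the x axis of cartridge and the x axis of socket_rim, either way round above 1.35 rad and angle between cartridge's own z axis and vertical below 0.1 rad and contact force between the fingers and cartridge above 2 N and linear speed of cartridge below 0.02 m/s); the arm keeps its last pose, push and grip.
It fails at once if the spent cartridge is moved (over 20 mm) (distance of spent from where it was at the start of the episode above 0.02 m).
It fails at once if the jar is moved (over 20 mm) or tipped (distance of jar from where it was at the start of the episode above 0.02 m or angle between jar's own z axis and vertical above 0.3 rad).
It fails at once if the parcel is moved (over 20 mm) (distance of parcel from where it was at the start of the episode above 0.02 m).
It also fails if it takes over 72 s, if anything falls off the work surface, if the arm or the gripper's body presses on something with over 40 N, if the wrist force passes 120 N, or if a joint passes its speed limit or range.

## Working session

There is one attempt and no reset: what is moved stays moved. The work goes in short steps, Python scripts to look and compute and a tool call to move; the robot and the scene stay as the last step left them, time stands still between calls to the robot, and variables do not carry over. Pictures are saved under pics/ and viewed, at most 10 in all, crops included, and the job is handed in when it is done.

Besides the shell and the picture viewer there is one more tool, called in YAML: its name, and indented under it one key for each argument. move_arm: Moves the arm, as the interface text tells. Its arguments: {"type":"object","properties":{"rows":{"type":"array"},"squeeze":{"type":"number"}},"required":["rows"]}

```bash
mkdir -p pics; ls; cat > h.py <<'E'
import numpy as np, cv2
from scipy.spatial.transform import Rotation as R
from station import readout, imaging, order, manip
def snap(name,fn=None):
    s=imaging.snapshot(name)
    np.savez('last_%s.npz'%name,**s)
    if fn: cv2.imwrite('pics/'+fn,s['img'][:,:,::-1])
    return s
def load(name): return dict(np.load('last_%s.npz'%name))
def cloud(s):
    f=240/np.tan(np.radians(float(s['fovy'])/2)); v,u=np.mgrid[:480,:640]; z=s['z_map']
    p=np.stack([(u-s['cx'])/f*z,(v-s['cy'])/f*z,z],-1)
    Rm=cv2.Rodrigues(np.array(s['rvec'],float))[0]
    return (p-np.array(s['tvec']).ravel())@Rm
def st():
    s=readout.sense(); print({k:np.round(s[k],4).tolist() for k in('t','q','tcp_pos','tool_rot','force','finger_gap','gripper_force')}); return s
E
python3 - <<'E'
from h import *
st(); print(manip.tip_extent)
for n in('top','scene'): 
    s=snap(n,n+'0.png'); print(n,s['fovy'],s['cx'],s['cy'],s['rvec'],s['tvec'])
E
```

```text
pics
{'t': 0.0, 'q': [-1.3475, 0.5285, 1.4339, 0.0, 1.1814, -0.1785], 'tcp_pos': [0.2443, -0.5746, 0.2553], 'tool_rot': [0.9799, 0.1996, -0.0, -0.0011], 'force': [-0.3901, 0.3852, -0.1159], 'finger_gap': 0.9996, 'gripper_force': 0.0}
0.025
top 44.115682457150015 314.89274707928996 239.65737725800537 [ 2.1641053  -2.10698694  0.1732688 ] [-0.0845699   0.51029878  1.57899971]
scene 44.00957195043761 316.46648836330905 247.25977045099032 [ 2.39759293  1.1048657  -0.3223203 ] [-0.2511249  -0.32189109  1.85287047]
```

View pics/top0.png

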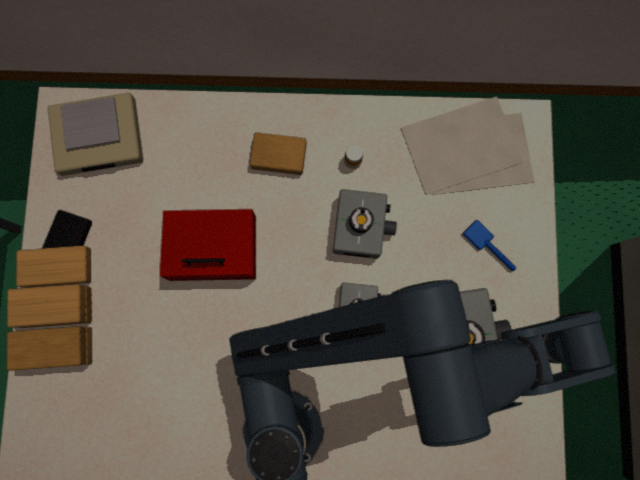

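View pics/scene0.png

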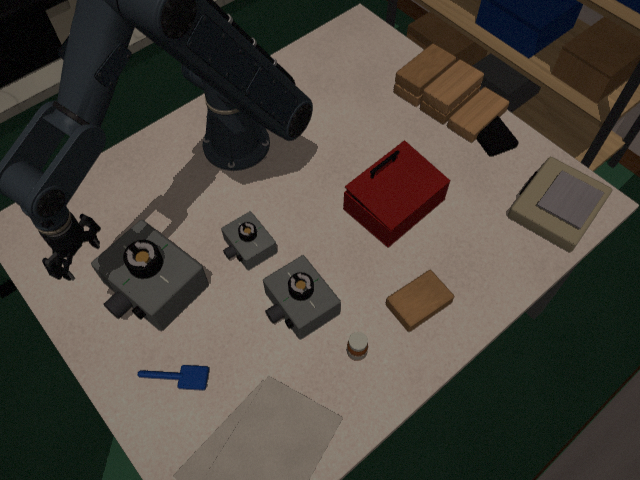

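The top view shows the red case at (208,244) with its handle at (203,262). The lamphouses are small (358,300), medium (360,222) and large (475,330, under the arm). The jar is at (353,157) and the parcel at (278,153). Next I measure the case and lamphouses.

```bash
python3 - <<'E'
from h import *
def rect(P,m,n):
    p=P[m]; r=cv2.minAreaRect((p[:,:2]*1000).astype(np.float32)); print(n,m.sum(),'c',np.round(r[0],1),'size',np.round(r[1],1),'ang',round(r[2],2),'z',np.round(np.median(p[:,2]),4))
for n in('top','scene'):
    s=load(n);P=cloud(s);I=s['img'].astype(int);ok=s['z_map']>0
    x,y,z=P[...,0],P[...,1],P[...,2]
    table=ok&(z<.01)&(x>.3)&(x<.8)&(abs(y)<.4); print(n,'table z',np.median(z[table]))
    red=ok&(I[...,0]>80)&(I[...,1]<50)&(z>.084)
    red=ok&(I[...,0]>2.5*I[...,1]+20)&(z>.084)&(z<.1); rect(P,red,'lid')
    reg=(x>.2)&(x<1)&(y>-.5)&(y<0)
    hb=ok&(z>.11)&(z<.145)&(x>.3)&(x<.75)&(y>0.05)&(y<.4); rect(P,hb,'handle')
    m=(ok&(z>.07)&(z<.09)&(x>.25)&(x<.9)&(y<0.02)&(y>-.45)).astype(np.uint8)
    k,l,stt,c=cv2.connectedComponentsWithStats(m)
    for i in range(1,k):
        if stt[i,4]>150: print(c[i]);rect(P,l==i,'house80')
    m=(ok&(z>.105)&(z<.125)&(x>.25)&(x<.9)&(y<0.02)&(y>-.45)).astype(np.uint8)
    k,l,stt,c=cv2.connectedComponentsWithStats(m)
    for i in range(1,k):
        if stt[i,4]>60:print(c[i]); rect(P,l==i,'rim')
S=load('top')['img'];a=cv2.resize(S[180:270,320:410],(600,600),interpolation=cv2.INTER_CUBIC)
T=load('scene')['img'];b=cv2.resize(T[255:340,260:345],(600,600),interpolation=cv2.INTER_CUBIC)
cv2.imwrite('pics/crop.png',cv2.resize(np.hstack([a,b]),(800,400))[:,:,::-1])
E
```

```text
top table z 0.001644995650974469
lid 1429 c [487.4 213.4] size [178.4 237.7] ang 2.66 z 0.0966
handle 1741 c [463.9 214. ] size [127.4 239.8] ang 2.71 z 0.1137
[353.61032864 152.50234742]
house80 213 c [ 752.1 -171.7] size [45.3 44.2] ang 1.35 z 0.0768
[359.50604839 222.40887097]
house80 2480 c [ 559.1 -194.8] size [139.  172.5] ang 84.63 z 0.0812
[360.65306122 218.9005102 ]
rim 392 c [ 559.7 -190.9] size [61.9 64.3] ang 46.45 z 0.1164
scene table z -0.0011403770205201625
lid 1858 c [489.9 212.8] size [178.7 245.9] ang 1.88 z 0.0955
handle 722 c [451.2 209. ] size [110.1 242.6] ang 3.07 z 0.1125
[246.93277311 231.12605042]
house80 238 c [ 325.6 -190.4] size [47.2 50.9] ang 64.16 z 0.0841
[301.08929277 293.09245358]
house80 2531 c [ 555.9 -193.6] size [131.2 172.7] ang 84.67 z 0.0785
[189.52980132 285.97350993]
house80 151 c [ 363.3 -399. ] size [  6.8 102.9] ang 10.8 z 0.0791
[357.81742739 340.50622407]
house80 241 c [ 749.3 -173.8] size [44.9 45.5] ang 20.33 z 0.074
[175.81166667 267.9075    ]
rim 1200 c [ 309.2 -407.3] size [114.2 100.7] ang 9.24 z 0.1096
[300.17  284.355]
rim 400 c [ 556.3 -193.5] size [62.9 64.1] ang 73.15 z 0.1139
```

View pics/crop.png

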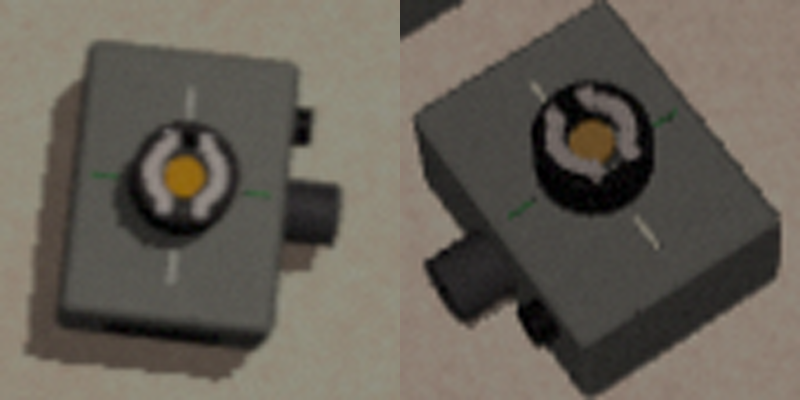

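The crop confirms the medium lamphouse (170×130). Its white keyway marks run along the house's long axis at a yaw of about -5.4°, and the turret is near (558,-192) mm. Next is a planner helper, then the move to above the handle.

```bash
cat >> h.py <<'E'
def down(yawy,tilt=0):
    """tool pointing down, tool y at world yaw (deg); tilt (deg) about tool x"""
    a=np.radians(yawy); y=np.array([np.cos(a),np.sin(a),0]); z=np.array([0,0,-1.])
    return R.from_matrix(np.stack([np.cross(y,z),y,z],1))*R.from_euler('x',tilt,degrees=True)
def cur():
    s=readout.sense(); return np.array(s['tcp_pos']),R.from_quat(s['tool_rot'])
def rows(wps,start=None,vmm=35,vdeg=6.5,dec=0):
    """wps: (pos m, Rot, closure); prints rows, 12 per call, relative to call start"""
    p0,r0=start or cur(); seq=[];p,r=p0,r0
    for P,Q,c in wps:
        P=np.array(P,float);rel=(r.inv()*Q).as_rotvec()
        n=max(1,int(np.ceil(max(np.linalg.norm(P-p)*1000/vmm,np.degrees(np.linalg.norm(rel))/vdeg))))
        for i in range(1,n+1): seq.append((p+(P-p)*i/n,r*R.from_rotvec(rel*i/n),c))
        p,r=P,Q
    b,rb=p0,r0
    for k in range(0,len(seq),12):
        out=[]
        for P,Q,c in seq[k:k+12]:
            d=np.degrees((rb.inv()*Q).as_rotvec());t=rb.inv().apply(P-b)*1000
            out.append([round(float(v),dec)+0.0 for v in [*d,*t]]+[c])
            if dec==0: out[-1]=[int(v) for v in out[-1][:6]]+[c]
        print(str(out).replace(' ',''))
        d=np.array(out[-1][:6]); b,rb=b+rb.apply(d[3:]/1000),rb*R.from_rotvec(np.radians(d[:3]))
E
python3 - <<'E'
from h import *
D=down(2.3)
rows([((.42,-.25,.28),R.from_rotvec([0,0,np.radians(40)])*cur()[1],0),((.429,.211,.25),D,0)])
E
```

```text
[[0,0,-4,26,-21,-2,0],[0,0,-7,52,-42,-4,0],[0,0,-11,79,-63,-7,0],[0,0,-15,105,-84,-9,0],[0,0,-18,131,-105,-11,0],[0,0,-22,157,-126,-13,0],[0,0,-25,184,-146,-15,0],[0,0,-29,210,-167,-17,0],[0,0,-33,236,-188,-20,0],[0,0,-36,262,-209,-22,0],[0,0,-40,289,-230,-24,0],[0,0,-42,302,-260,-22,0]]
[[0,0,-2,30,-13,2,0],[0,0,-4,60,-27,5,0],[0,0,-6,91,-40,7,0],[0,0,-8,121,-53,9,0],[0,0,-11,151,-67,11,0],[0,0,-13,181,-80,13,0],[0,0,-15,211,-93,16,0],[0,0,-17,241,-107,18,0],[0,0,-19,271,-120,20,0],[0,0,-21,301,-133,22,0],[0,0,-23,331,-147,24,0],[0,0,-25,362,-160,27,0]]
[[0,0,-2,33,1,2,0]]
```

move_arm:
  rows:
    - [0,0,-4,26,-21,-2,0]
    - [0,0,-7,52,-42,-4,0]
    - [0,0,-11,79,-63,-7,0]
    - [0,0,-15,105,-84,-9,0]
    - [0,0,-18,131,-105,-11,0]
    - [0,0,-22,157,-126,-13,0]
    - [0,0,-25,184,-146,-15,0]
    - [0,0,-29,210,-167,-17,0]
    - [0,0,-33,236,-188,-20,0]
    - [0,0,-36,262,-209,-22,0]
    - [0,0,-40,289,-230,-24,0]
    - [0,0,-42,302,-260,-22,0]

```text
t: 1.1
tcp_pos: [0.4236, -0.2175, 0.279]
tool_rot: [0.842, 0.539, 0.001, 0.002]
force: [0.4, -0.7, 0.8]
finger_gap: 1.0
gripper_force: 0.0
```

move_arm:
  rows:
    - [0,0,-2,30,-13,2,0]
    - [0,0,-4,60,-27,5,0]
    - [0,0,-6,91,-40,7,0]
    - [0,0,-8,121,-53,9,0]
    - [0,0,-11,151,-67,11,0]
    - [0,0,-13,181,-80,13,0]
    - [0,0,-15,211,-93,16,0]
    - [0,0,-17,241,-107,18,0]
    - [0,0,-19,271,-120,20,0]
    - [0,0,-21,301,-133,22,0]
    - [0,0,-23,331,-147,24,0]
    - [0,0,-25,362,-160,27,0]

```text
t: 2.1
tcp_pos: [0.4279, 0.1795, 0.2511]
tool_rot: [0.706, 0.708, -0.0, -0.0]
force: [0.2, -0.8, 0.4]
finger_gap: 1.001
gripper_force: 0.0
```

move_arm:
  rows:
    - [0,0,-2,33,1,2,0]
    - [0,0,-2,33,1,2,0]
    - [0,0,-2,33,1,2,0]

```text
t: 2.35
tcp_pos: [0.4289, 0.2122, 0.2489]
tool_rot: [0.693, 0.721, -0.0, -0.0]
force: [-0.7, 0.0, 0.3]
finger_gap: 1.0
gripper_force: 0.0
```

```bash
python3 - <<'E'
from h import *
st(); s=snap('wrist','w1.png'); P=cloud(s);ok=s['z_map']>0
m=ok&(P[...,2]>.118)&(P[...,2]<.14)&(P[...,1]>.1)&(P[...,1]<.3)&(P[...,0]<.5)&(P[...,0]>.35)
p=P[m]; print(m.sum(),np.median(p,0)); print(cv2.minAreaRect((p[:,:2]*1000).astype(np.float32)))
m=ok&(P[...,2]>.085)&(P[...,2]<.105); print(np.percentile(P[m],[1,50,99],axis=0))
E
```

```text
{'t': 2.35, 'q': [0.2256, 0.3427, 1.7981, -0.0003, 1.0017, 0.1867], 'tcp_pos': [0.4289, 0.2122, 0.2489], 'tool_rot': [0.6932, 0.7207, -0.0005, -0.0002], 'force': [-0.7474, 0.0311, 0.2526], 'finger_gap': 1.0001, 'gripper_force': 0.0}
32 [0.42617214 0.1708455  0.12352525]
((424.4788513183594, 211.57345581054688), (1.5466759204864502, 87.29300689697266), 2.4246909618377686)
[[0.47508809 0.10274451 0.09335383]
 [0.52280692 0.24692106 0.09981254]
 [0.57456607 0.33322727 0.10490178]]
```

View pics/w1.png

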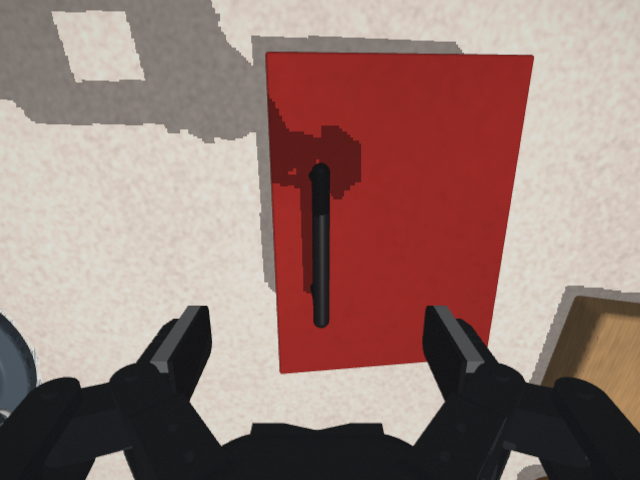

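The wrist view shows a round black bar from (320,168) to (321,325), centred between the jaws. I compute its ends at z=0.128 and the lift arc.

```bash
cat >> h.py <<'E'
def ray(s,u,v,z):
    f=240/np.tan(np.radians(float(s['fovy'])/2)); Rm=cv2.Rodrigues(np.array(s['rvec'],float))[0]
    d=Rm.T@np.array([(u-s['cx'])/f,(v-s['cy'])/f,1]); c=-Rm.T@np.array(s['tvec'],float).ravel()
    return c+d*(z-c[2])/d[2]
E
python3 - <<'E'
from h import *
s=load('wrist')
for u,v in((320.5,165),(321.5,325)): print(ray(s,u,v,.128))
for u,v in((266,53),(533,56),(281,373),(491,358)): print('lid',ray(s,u,v,.093))
E
```

```text
[0.42922206 0.26195706 0.128     ]
[0.43490183 0.14502563 0.128     ]
lid [0.39003461 0.33046227 0.093     ]
lid [0.56953478 0.33562976 0.093     ]
lid [0.40239063 0.07333749 0.093     ]
lid [0.58589117 0.09629152 0.093     ]
```

```bash
python3 - <<'E'
from h import *
D=down(2.5)
rows([((.4305,.211,.134),D,0),((.4305,.211,.134),D,0)])
E
```

```text
[[0,0,0,0,0,29,0],[0,0,0,0,1,57,0],[0,0,0,0,1,86,0],[0,0,0,0,2,115,0],[0,0,0,0,2,115,0]]
```

move_arm:
  rows:
    - [0,0,0,0,0,29,0.4]
    - [0,0,0,0,1,57,0.4]
    - [0,0,0,0,1,86,0.4]
    - [0,0,0,0,2,115,0.4]
    - [0,0,0,0,2,115,0.7]
    - [0,0,0,0,2,115,1]
    - [0,0,0,0,2,115,1]
    - [0,0,0,0,2,115,1]
    - [0,0,0,0,2,115,1]
  squeeze: 30

```text
t: 3.15
tcp_pos: [0.4282, 0.21, 0.1354]
tool_rot: [0.694, 0.72, -0.003, -0.002]
force: [-4.7, -1.7, -1.5]
finger_gap: 0.113
gripper_force: 29.1
```

```bash
cat > lid.py <<'E'
from h import *
import sys
a0,a1,lag=map(float,sys.argv[1:4]); c=float(sys.argv[4]); yaw=2.5
ex=np.array([np.cos(np.radians(yaw)),np.sin(np.radians(yaw)),0])
H=np.array([.4305,.211,.085])+ex*.150   # hinge
def tcp(a,tilt):
    a=np.radians(a)
    h=H+.150*(-np.cos(a)*ex+np.sin(a)*np.array([0,0,1]))+.043*(np.sin(a)*ex+np.cos(a)*np.array([0,0,1]))
    Q=down(yaw,tilt); return h-.006*Q.as_matrix()[:,2],Q
W=[]
tl0=float(sys.argv[5]) if len(sys.argv)>5 else a0*lag
tl1=float(sys.argv[6]) if len(sys.argv)>6 else a1*lag
n=int(np.ceil(abs(a1-a0)/6))
for i in range(1,n+1):
    t=i/n; a=a0+(a1-a0)*t; p,Q=tcp(a,-(tl0+(tl1-tl0)*t)*1.0); W.append((p,Q,c))
print('tool z end',W[-1][1].as_matrix()[:,2],W[-1][0]); rows(W)
E
python3 lid.py 0 48 0.7 1
```

```text
tool z end [ 0.55286484  0.0241386  -0.83292124] [0.5086908  0.21441388 0.23024187]
[[-5,0,0,1,7,-14,1.0],[-9,0,0,1,13,-29,1.0],[-13,0,0,1,21,-43,1.0],[-17,0,0,1,31,-56,1.0],[-21,0,0,1,41,-68,1.0],[-26,0,0,1,53,-78,1.0],[-30,0,0,1,66,-88,1.0],[-34,0,0,1,80,-95,1.0]]
```

```bash
sed -i 's/p,Q=tcp(a,-(tl0+(tl1-tl0)\*t)\*1.0)/p,Q=tcp(a,tl0+(tl1-tl0)*t)/; s/\.4305,\.211,\.085/.4285,.211,.085/' lid.py; python3 lid.py 0 48 0.7 1
```

```text
tool z end [-0.55286484 -0.0241386  -0.83292124] [0.51332517 0.21470355 0.23024187]
[[4,0,0,1,6,-14,1.0],[8,0,0,1,13,-29,1.0],[12,0,0,1,22,-43,1.0],[16,0,0,1,32,-56,1.0],[21,0,0,1,44,-68,1.0],[25,0,0,1,56,-78,1.0],[29,0,0,1,70,-88,1.0],[33,0,0,2,85,-95,1.0]]
```

move_arm:
  rows:
    - [4,0,0,1,5,-14,1]
    - [8,0,0,1,11,-29,1]
    - [12,0,0,1,20,-43,1]
    - [16,0,0,1,30,-56,1]
    - [21,0,0,1,42,-68,1]
    - [25,0,0,1,54,-78,1]
    - [29,0,0,1,68,-88,1]
    - [33,0,0,1,83,-95,1]
    - [33,0,0,1,83,-95,1]

```text
t: 3.9
tcp_pos: [0.5185, 0.214, 0.2307]
tool_rot: [0.667, 0.69, -0.203, -0.196]
force: [0.2, -1.9, -0.1]
finger_gap: 0.115
gripper_force: 30.7
```

```bash
python3 - <<'E'
from h import *
st()
E
python3 lid.py 48 100 0 1 33 55
```

```text
{'t': 3.9, 'q': [0.1586, 0.7034, 1.2862, 0.0686, 1.7202, 0.1154], 'tcp_pos': [0.5185, 0.214, 0.2307], 'tool_rot': [0.6669, 0.6897, -0.2028, -0.1963], 'force': [0.1921, -1.8699, -0.083], 'finger_gap': 0.1147, 'gripper_force': 30.6925}
tool z end [-0.81837239 -0.03573091 -0.57357644] [0.65159633 0.2207406  0.22869575]
[[3,0,0,1,5,-10,1.0],[5,0,0,1,15,-22,1.0],[8,0,0,1,27,-33,1.0],[10,0,0,1,39,-43,1.0],[12,0,0,2,53,-51,1.0],[15,0,0,2,67,-58,1.0],[17,0,0,2,82,-64,1.0],[20,0,0,2,97,-68,1.0],[22,0,0,2,113,-70,1.0]]
```

move_arm:
  rows:
    - [3,0,0,1,9,-11,1]
    - [5,0,0,1,18,-22,1]
    - [8,0,0,1,30,-33,1]
    - [10,0,0,1,42,-43,1]
    - [12,0,0,2,56,-51,1]
    - [15,0,0,2,70,-58,1]
    - [17,0,0,2,85,-64,1]
    - [20,0,0,2,100,-68,1]
    - [20,0,0,2,100,-68,1]

```text
t: 4.65
tcp_pos: [0.6359, 0.2194, 0.2299]
tool_rot: [0.622, 0.642, -0.323, -0.311]
force: [-2.1, -4.7, -4.0]
finger_gap: 0.115
gripper_force: 31.1
```

```bash
python3 - <<'E'
from h import *
st(); s=snap('scene','s1.png')
E
python3 lid.py 94 103 0 1 53 55
```

```text
{'t': 4.65, 'q': [0.1339, 1.0452, 0.6906, 0.1095, 2.3305, 0.1372], 'tcp_pos': [0.6359, 0.2194, 0.2299], 'tool_rot': [0.6216, 0.6422, -0.323, -0.3111], 'force': [-2.0746, -4.7032, -4.0363], 'finger_gap': 0.1154, 'gripper_force': 31.0909}
tool z end [-0.81837239 -0.03573091 -0.57357644] [0.65883605 0.22105669 0.22492407]
[[1,0,0,1,7,-10,1.0],[2,0,0,1,18,-15,1.0]]
```

View pics/s1.png

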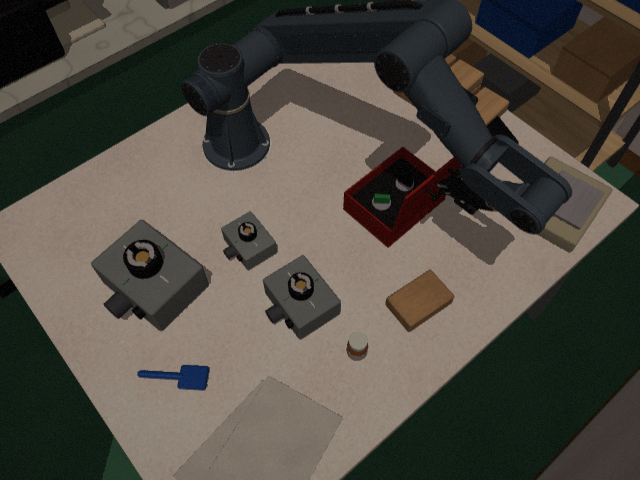

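The scene view shows the lid about upright, with the green cartridge at (382,199) and the spent one at (405,184). I push on to the stop.

move_arm:
  rows:
    - [1,0,0,0,9,-8,1]
    - [1,0,0,0,16,-12,1]
    - [1,0,0,0,20,-13,1]
    - [1,0,0,0,20,-13,1]
    - [1,0,0,0,20,-13,1]
    - [1,0,0,0,20,-13,1]

```text
t: 5.2
tcp_pos: [0.6476, 0.2208, 0.2274]
tool_rot: [0.612, 0.635, -0.341, -0.324]
force: [-42.9, -12.5, -1.5]
finger_gap: 0.113
gripper_force: 29.4
```

```bash
cat > lidang.py <<'E'
from h import *
st(); s=snap('scene'); P=cloud(s); I=s['img'].astype(int)
m=(s['z_map']>0)&(I[...,0]>2.5*I[...,1]+15)&(P[...,2]>.11)&(P[...,0]>.5)
p=P[m]; a=np.radians(2.5); xx=p[:,0]*np.cos(a)+p[:,1]*np.sin(a)
for _ in range(3):
    k=np.polyfit(p[:,2],xx,1); r=abs(xx-np.polyval(k,p[:,2])); g=r<.006; p,xx=p[g],xx[g]
print(m.sum(),len(p),'lean past vertical deg',np.degrees(np.arctan(k[0])),'x at z=.085',np.polyval(k,.085))
E
python3 lidang.py
```

```text
{'t': 5.2, 'q': [0.1352, 1.0953, 0.6072, 0.1133, 2.4136, 0.1433], 'tcp_pos': [0.6476, 0.2208, 0.2274], 'tool_rot': [0.6125, 0.6353, -0.3412, -0.3238], 'force': [-42.8835, -12.5281, -1.4961], 'finger_gap': 0.1128, 'gripper_force': 29.3624}
775 769 lean past vertical deg 9.333222784220565 x at z=.085 0.5931602044694828
```

move_arm:
  rows:
    - [0,0,0,0,-6,4,1]
    - [0,0,0,0,-6,4,0.76]
    - [0,0,0,0,-6,4,0.76]
    - [0,0,0,0,-6,4,0.76]
    - [0,0,0,0,-6,-12,0.76]
    - [0,0,0,0,-6,-35,0.76]
    - [0,0,0,0,-6,-65,0.76]
    - [0,0,0,0,-6,-95,0.76]

```text
t: 5.92
tcp_pos: [0.7137, 0.2215, 0.2747]
tool_rot: [0.622, 0.643, -0.32, -0.312]
force: [0.3, -0.3, 2.7]
finger_gap: 0.239
gripper_force: 0.0
```

```bash
python3 lidang.py; python3 - <<'E'
from h import *
p,r=cur(); z=r.as_matrix()[:,2]; print(p,z)
rows([((p[0]-.02,.2,.42),down(2.5,25),.76),((.55,.17,.42),down(2.5),0),((.46,.16,.32),down(2.5),0)])
E
```

```text
{'t': 5.9167, 'q': [0.1239, 1.1963, 0.2177, 0.1609, 2.6471, 0.1949], 'tcp_pos': [0.7137, 0.2215, 0.2747], 'tool_rot': [0.622, 0.6428, -0.32, -0.3123], 'force': [0.3462, -0.318, 2.6668], 'finger_gap': 0.2388, 'gripper_force': 0.0}
858 841 lean past vertical deg 9.234085381760218 x at z=.085 0.5929856543623089
[0.71399568 0.22055745 0.27474188] [-0.79879069 -0.02183976 -0.60121249]
[[-6,0,0,-4,-26,-14,0.76],[-11,0,0,-8,-51,-28,0.76],[-17,0,0,-12,-77,-43,0.76],[-22,-1,0,-16,-103,-57,0.76],[-28,-1,-1,-19,-129,-71,0.76],[-33,-1,-1,-25,-146,-48,0],[-38,-1,-1,-30,-163,-25,0],[-43,-1,-1,-35,-181,-1,0],[-48,-1,-1,-40,-198,22,0],[-53,-1,-1,-45,-216,45,0],[-53,-1,-1,-47,-209,78,0],[-53,-1,-1,-49,-203,111,0]]
[[0,0,0,-1,-22,25,0],[0,0,0,-2,-45,50,0]]
```

move_arm:
  rows:
    - [-6,0,0,-4,-26,-14,0.76]
    - [-11,0,0,-8,-51,-28,0.76]
    - [-17,0,0,-12,-77,-43,0.76]
    - [-22,-1,0,-16,-103,-57,0.76]
    - [-28,-1,-1,-19,-129,-71,0.76]
    - [-33,-1,-1,-25,-146,-48,0.5]
    - [-38,-1,-1,-30,-163,-25,0]
    - [-43,-1,-1,-35,-181,-1,0]
    - [-48,-1,-1,-40,-198,22,0]
    - [-53,-1,-1,-45,-216,45,0]
    - [-53,-1,-1,-47,-209,78,0]
    - [-53,-1,-1,-49,-203,111,0]

```text
t: 6.97
tcp_pos: [0.503, 0.1656, 0.3744]
tool_rot: [0.688, 0.726, 0.002, 0.005]
force: [-0.1, 0.4, -0.7]
finger_gap: 1.003
gripper_force: 0.0
```

move_arm:
  rows:
    - [0,0,0,-1,-22,25,0]
    - [0,0,0,-2,-35,40,0]
    - [0,0,0,-2,-35,40,0]

```text
t: 7.22
tcp_pos: [0.4645, 0.1612, 0.329]
tool_rot: [0.687, 0.726, -0.004, -0.001]
force: [-1.0, -0.3, -0.2]
finger_gap: 1.002
gripper_force: 0.0
```

```bash
python3 - <<'E'
from h import *
st(); s=snap('wrist','w2.png'); P=cloud(s); I=s['img'].astype(int)
g=(I[...,1]>1.4*I[...,0]+20)&(I[...,1]>1.4*I[...,2]+20)&(P[...,2]>.03)&(P[...,2]<.1)
p=P[g]; print(g.sum(),np.median(p,0),np.percentile(p[:,2],[5,50,95]))
t=g&(P[...,2]>np.percentile(p[:,2],50)-.006)
print(cv2.minAreaRect((P[t][:,:2]*1000).astype(np.float32)))
v,u=np.nonzero(t); print(cv2.minAreaRect(np.stack([u,v],1).astype(np.float32)))
E
```

```text
{'t': 7.2167, 'q': [0.1088, 0.2622, 1.6584, -0.0047, 1.2286, 0.0557], 'tcp_pos': [0.4645, 0.1612, 0.329], 'tool_rot': [0.6875, 0.7262, -0.0043, -0.0008], 'force': [-1.0441, -0.2541, -0.2421], 'finger_gap': 1.0021, 'gripper_force': 0.0}
538 [0.47737257 0.16541789 0.07805222] [0.0769061  0.07805222 0.07931745]
((477.0424499511719, 165.05076599121094), (43.435367584228516, 13.070822715759277), 45.84487533569336)
((331.37664794921875, 193.4688720703125), (12.712039947509766, 42.72658157348633), 47.862403869628906)
```

View pics/w2.png

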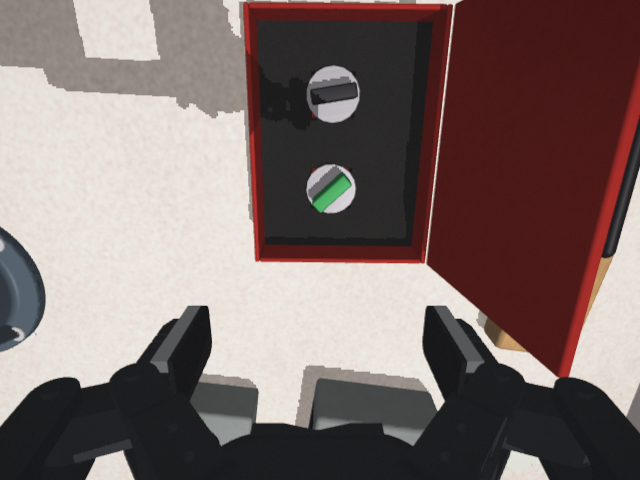

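The wrist view shows the green bar at (331,191), measured at (477,165) mm with a yaw of 45.8°. The spent one is at (333,94). I pick tool-y yaw 135.8° so joint 6 has room for the later turn.

```bash
python3 - <<'E'
from h import *
m=down(69); D=down(135.8)
rows([((.472,.163,.25),m,0),((.4772,.1652,.2),D,.4),((.4772,.1652,.077),D,.4)])
E
```

```text
[[0,0,-6,0,0,7,0],[0,0,-12,0,1,15,0],[0,0,-18,0,1,22,0],[0,0,-24,1,2,29,0],[0,0,-30,1,2,37,0],[0,0,-36,1,2,44,0],[0,0,-42,1,3,52,0],[0,0,-48,1,3,59,0],[0,0,-54,1,3,66,0],[0,0,-60,2,4,74,0],[0,0,-66,2,4,81,0],[0,0,-72,2,5,86,0.4]]
[[0,0,-6,0,0,4,0.4],[0,0,-12,0,0,9,0.4],[0,0,-18,-1,1,13,0.4],[0,0,-24,-1,1,18,0.4],[0,0,-30,-2,1,22,0.4],[0,0,-36,-2,2,27,0.4],[0,0,-42,-3,2,31,0.4],[0,0,-49,-3,2,36,0.4],[0,0,-55,-3,3,40,0.4],[0,0,-61,-4,3,45,0.4],[0,0,-61,-4,3,76,0.4],[0,0,-61,-4,3,106,0.4]]
[[0,0,0,0,1,31,0.4],[0,0,0,0,1,62,0.4]]
```

move_arm:
  rows:
    - [0,0,-6,0,0,7,0]
    - [0,0,-12,0,1,15,0]
    - [0,0,-18,0,1,22,0]
    - [0,0,-24,1,2,29,0]
    - [0,0,-30,1,2,37,0]
    - [0,0,-36,1,2,44,0]
    - [0,0,-42,1,3,52,0]
    - [0,0,-48,1,3,59,0]
    - [0,0,-54,1,3,66,0]
    - [0,0,-60,2,4,74,0]
    - [0,0,-66,2,4,81,0]
    - [0,0,-72,2,5,86,0.4]

```text
t: 8.27
tcp_pos: [0.4778, 0.1636, 0.2463]
tool_rot: [0.127, 0.992, -0.002, 0.003]
force: [0.3, -0.6, -0.2]
finger_gap: 0.885
gripper_force: 0.0
```

move_arm:
  rows:
    - [0,0,-6,0,0,4,0.4]
    - [0,0,-12,0,0,9,0.4]
    - [0,0,-18,-1,1,13,0.4]
    - [0,0,-24,-1,1,18,0.4]
    - [0,0,-30,-2,1,22,0.4]
    - [0,0,-36,-2,2,27,0.4]
    - [0,0,-42,-3,2,31,0.4]
    - [0,0,-49,-3,2,36,0.4]
    - [0,0,-55,-3,3,40,0.4]
    - [0,0,-61,-4,3,45,0.4]
    - [0,0,-61,-4,3,45,0.4]
    - [0,0,-61,-4,3,45,0.4]

```text
t: 9.27
tcp_pos: [0.4819, 0.1651, 0.2011]
tool_rot: [-0.39, 0.921, -0.003, 0.001]
force: [-0.1, -0.2, 0.0]
finger_gap: 0.599
gripper_force: 0.0
```

```bash
python3 - <<'E'
from h import *
st(); s=snap('wrist','w3.png'); P=cloud(s); I=s['img'].astype(int)
g=(I[...,1]>1.4*I[...,0]+20)&(I[...,1]>1.4*I[...,2]+20)&(P[...,2]>.03)&(P[...,2]<.1)
p=P[g]; print(g.sum(),np.median(p,0))
t=g&(P[...,2]>np.median(p[:,2])-.006)
print(cv2.minAreaRect((P[t][:,:2]*1000).astype(np.float32)))
rows([((.4772,.1652,.077),down(135.8),.4)],dec=1)
E
```

```text
{'t': 9.2667, 'q': [0.113, 0.4522, 1.7788, -0.0057, 0.9067, -2.2558], 'tcp_pos': [0.4819, 0.1651, 0.2011], 'tool_rot': [-0.3901, 0.9208, -0.0027, 0.0012], 'force': [-0.0593, -0.1872, 0.0273], 'finger_gap': 0.599, 'gripper_force': 0.0}
859 [0.47423342 0.16073587 0.07817365]
((476.9557189941406, 164.07838439941406), (43.0772590637207, 12.70579719543457), 45.078125)
[[-0.1,0.0,0.0,0.7,0.9,31.0,0.4],[-0.2,0.0,0.1,1.4,1.9,62.0,0.4],[-0.2,0.0,0.1,2.1,2.8,93.0,0.4],[-0.3,0.0,0.1,2.8,3.8,124.0,0.4]]
```

move_arm:
  rows:
    - [0,0,0,1,1,31,0.4]
    - [-0.2,0,0.2,1.5,2,62,0.4]
    - [-0.3,0,0.2,2,3,93,0.4]
    - [-0.3,0,0.2,3,4,124,0.4]
    - [-0.3,0,0.2,3,4,124,0.4]

```text
t: 9.73
tcp_pos: [0.4755, 0.1648, 0.0728]
tool_rot: [-0.389, 0.921, 0.0, -0.002]
force: [0.2, 0.5, -0.3]
finger_gap: 0.6
gripper_force: 0.0
```

```bash
python3 -c "
from h import *
st()"
```

```text
{'t': 9.7333, 'q': [0.1116, 0.6755, 1.8729, -0.0013, 0.5971, -2.257], 'tcp_pos': [0.4755, 0.1648, 0.0728], 'tool_rot': [-0.3889, 0.9213, 0.0002, -0.002], 'force': [0.1819, 0.5424, -0.2987], 'finger_gap': 0.5998, 'gripper_force': 0.0}
```

move_arm:
  rows:
    - [0,0,0,0,0,-4,0.4]
    - [0,0,0,0,0,-4,0.4]
    - [0,0,0,0,0,-4,0.4]

```text
t: 9.98
tcp_pos: [0.4754, 0.1651, 0.0814]
tool_rot: [-0.389, 0.921, -0.0, -0.0]
force: [0.9, -0.8, -0.1]
finger_gap: 0.6
gripper_force: 0.0
```

move_arm:
  rows:
    - [0,0,0,0,0,4,0.4]
    - [0,0,0,0,0,4,0.7]
    - [0,0,0,0,0,4,1]
    - [0,0,0,0,0,4,1]
    - [0,0,0,0,0,4,1]
    - [0,0,0,0,0,4,1]
    - [0,0,0,0,0,4,1]
  squeeze: 70

```text
t: 10.57
tcp_pos: [0.4747, 0.1649, 0.0765]
tool_rot: [-0.39, 0.921, 0.0, -0.001]
force: [-0.6, -0.3, 5.6]
finger_gap: 0.15
gripper_force: 68.8
```

```bash
python3 -c "
from h import *
st()
rows([((.4755,.1645,.25),down(135.8),1)])
"
```

```text
{'t': 10.5667, 'q': [0.112, 0.6675, 1.8746, -0.0011, 0.602, -2.2587], 'tcp_pos': [0.4747, 0.1649, 0.0765], 'tool_rot': [-0.3898, 0.9209, 0.0001, -0.0013], 'force': [-0.5622, -0.3452, 5.5894], 'finger_gap': 0.1501, 'gripper_force': 68.7963}
[[0,0,0,0,0,-35,1],[0,0,0,0,0,-69,1],[0,0,0,0,0,-104,1],[0,0,0,0,-1,-139,1],[0,0,0,0,-1,-173,1]]
```

move_arm:
  rows:
    - [0,0,0,0,0,-12,1]
    - [0,0,0,0,0,-35,1]
    - [0,0,0,0,0,-69,1]
    - [0,0,0,0,0,-104,1]
    - [0,0,0,0,0,-139,1]
    - [0,0,0,0,0,-173,1]
    - [0,0,0,0,0,-173,1]
    - [0,0,0,0,0,-173,1]

```text
t: 11.23
tcp_pos: [0.4757, 0.1653, 0.2506]
tool_rot: [-0.39, 0.921, -0.0, 0.0]
force: [-0.5, -0.3, -1.1]
finger_gap: 0.147
gripper_force: 68.3
```

```bash
python3 - <<'E'
from h import *
st()
rows([((.47,-.02,.25),down(100),1),((.557,-.192,.24),down(84.6),1)])
E
```

```text
{'t': 11.2333, 'q': [0.1124, 0.3725, 1.7394, -0.0005, 1.0288, -2.259], 'tcp_pos': [0.4757, 0.1653, 0.2506], 'tool_rot': [-0.3898, 0.9209, -0.0003, 0.0004], 'force': [-0.4925, -0.2659, -1.0541], 'finger_gap': 0.1469, 'gripper_force': 68.3101}
[[0,0,6,23,-21,0,1],[0,0,12,46,-42,0,1],[0,0,18,68,-62,0,1],[0,0,24,91,-83,0,1],[0,0,30,114,-104,1,1],[0,0,36,137,-125,1,1],[0,0,38,147,-155,2,1],[0,0,41,158,-186,4,1],[0,0,44,168,-216,6,1],[0,0,46,179,-246,7,1],[0,0,49,189,-277,9,1],[0,0,51,200,-307,11,1]]
```

```bash
python3 - <<'E'
from h import *
rows([((.48,0,.27),down(105),1),((.69,-.2,.27),down(84.6),1)])
E
```

```text
[[0,0,6,23,-24,-4,1],[0,0,12,46,-47,-8,1],[0,0,19,69,-71,-12,1],[0,0,25,93,-95,-15,1],[0,0,31,116,-118,-19,1],[0,0,33,115,-150,-19,1],[0,0,35,115,-183,-19,1],[0,0,38,115,-215,-19,1],[0,0,40,115,-247,-19,1],[0,0,42,114,-279,-19,1],[0,0,44,114,-312,-19,1],[0,0,47,114,-344,-19,1]]
[[0,0,2,-24,-21,0,1],[0,0,4,-48,-43,0,1]]
```

move_arm:
  rows:
    - [0,0,6,23,-24,-4,1]
    - [0,0,12,46,-47,-8,1]
    - [0,0,19,69,-71,-12,1]
    - [0,0,25,93,-95,-15,1]
    - [0,0,31,116,-118,-19,1]
    - [0,0,33,115,-150,-19,1]
    - [0,0,35,115,-183,-19,1]
    - [0,0,38,115,-215,-19,1]
    - [0,0,40,115,-247,-19,1]
    - [0,0,42,114,-279,-19,1]
    - [0,0,44,114,-312,-19,1]
    - [0,0,47,114,-344,-19,1]

```text
t: 12.23
tcp_pos: [0.6422, -0.1569, 0.2642]
tool_rot: [0.011, 1.0, 0.001, -0.004]
force: [0.9, 0.5, -0.4]
finger_gap: 0.154
gripper_force: 68.4
```

move_arm:
  rows:
    - [0,0,2,-24,-21,0,1]
    - [0,0,4,-48,-43,0,1]
    - [0,0,4,-48,-43,0,1]
    - [0,0,4,-48,-43,0,1]
    - [0,0,4,-48,-43,0,1]

```text
t: 12.65
tcp_pos: [0.6881, -0.1993, 0.2643]
tool_rot: [0.045, 0.999, 0.001, -0.005]
force: [0.7, -0.4, -1.1]
finger_gap: 0.149
gripper_force: 68.5
```

```bash
python3 - <<'E'
from h import *
st(); s=snap('wrist','w4.png'); snap('scene'); snap('top')
P=cloud(s); z=P[...,2]; m=((s['z_map']>0)&(z>.108)&(z<.125)).astype(np.uint8)
k,l,q,c=cv2.connectedComponentsWithStats(m)
for i in range(1,k):
    if q[i,4]>300: print(q[i],c[i],np.median(P[l==i],0),cv2.minEnclosingCircle((P[l==i][:,:2]*1000).astype(np.float32)))
E
```

```text
{'t': 12.65, 'q': [-0.4368, 0.6538, 1.16, -0.0019, 1.3371, -1.9178], 'tcp_pos': [0.6881, -0.1993, 0.2643], 'tool_rot': [0.0446, 0.999, 0.0009, -0.0046], 'force': [0.6699, -0.3649, -1.1446], 'finger_gap': 0.149, 'gripper_force': 68.4675}
[ 259    0   98   86 4794] [307.88569045  40.3379224 ] [ 0.56092261 -0.19514354  0.11598855] ((555.77001953125, -192.75128173828125), 31.879186630249023)
```

View pics/w4.png

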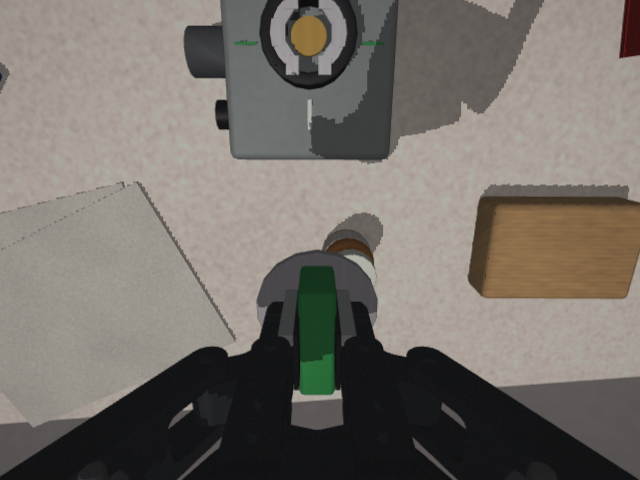

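The wrist view shows the cartridge in hand, with the green bar from (318,266) to (318,394). The socket is at (308,38), with its keyways nearly vertical in the image and its white mark at (310,115). I now work out both in world coordinates.

```bash
python3 - <<'E'
from h import *
s=load('wrist');P=cloud(s); I=s['img'].astype(int)
t,r=cur(); rot=r.as_matrix(); print('yawY',np.degrees(np.arctan2(rot[1,1],rot[0,1])))
T=lambda p:(p-t)@rot*1000
g=(I[...,1]>1.3*I[...,0]+10)&(I[...,1]>1.3*I[...,2]+10)&(P[...,2]>.2)
p=T(P[g]); print('bar tool z pct',np.percentile(p[:,2],[2,50,98]))
h=p[abs(p[:,2]-np.median(p[:,2]))<4]; print(cv2.minAreaRect(h[:,:2].astype(np.float32)),h.min(0),h.max(0))
# flange: grey, below
z=P[...,2]; Q=T(P.reshape(-1,3)).reshape(P.shape)
m=(s['z_map']>0)&(abs(Q[...,2]-np.median(p[:,2])-28)<4)&(abs(Q[...,1])<35)&(Q[...,0]>-5)&(Q[...,0]<40)
q=Q[m]; print('flange',len(q),np.median(q[:,2]))
# arc fit: outer boundary points per angle
a=np.arctan2(q[:,1],q[:,0]); rr=np.hypot(q[:,0],q[:,1]); B=[]
for k in np.arange(-1.3,1.3,.1):
    w=(a>k)&(a<k+.1)
    if w.sum()>5: i=np.argmax(np.where(w,rr,0)); B.append(q[i,:2])
B=np.array(B)
from scipy.optimize import least_squares
f=least_squares(lambda c:np.hypot(B[:,0]-c[0],B[:,1]-c[1])-27,[0,0],loss='soft_l1'); print('flange centre tool xy',f.x,np.round(f.fun,1))
# socket
k=(s['z_map']>0)&(z>.108)&(z<.125); c=cv2.minEnclosingCircle((P[k][:,:2]*1000).astype(np.float32)); print(c)
k=(s['z_map']>0)&(z>.074)&(z<.09)&(P[...,0]>.54)&(P[...,0]<.66)&(P[...,1]<-.11); hp=P[k]
# edge at house x+ : fit
ys=hp[:,1]; E=[]
for y in np.arange(-.24,-.15,.005):
    w=abs(ys-y)<.0025
    if w.sum()>20: E.append((y,hp[w,0].max()))
E=np.array(E); kk=np.polyfit(E[:,0],E[:,1],1); print('house yaw from far edge',-np.degrees(np.arctan(kk[0])),len(E))
for n in('top','scene'):
    s=load(n);C=cloud(s);I=s['img'].astype(int); g=(I[...,1]>1.3*I[...,0]+10)&(I[...,1]>1.3*I[...,2]+10)&(C[...,2]>.2)&(C[...,2]<.3)
    if g.sum()>5: print(n,g.sum(),T(C[g]).mean(0))
E
```

```text
yawY 84.93888309860127
bar tool z pct [-0.23164324  1.09416316 22.27804661]
((-0.18659019470214844, -0.5050191879272461), (13.613224029541016, 44.391841888427734), 89.8285903930664) [-22.39125907  -7.25250903  -2.83237934] [22.01230491  6.3631411   5.0908262 ]
flange 3548 28.90054538323922
flange centre tool xy [-0.70166843 -0.44692865] [-0.4 -0.3 -0.1 -0.2 -0.2  0.   0.   0.  -0.1  0.3  0.1 -0.1  0.4  0.2
  0.   0.1  0.2 -0.1 -0.2  0.1  0.1 -0.2 -0.2 -0.  -0.3 -0.4]
((555.77001953125, -192.75128173828125), 31.879186630249023)
house yaw from far edge -5.068339610441602 18
scene 83 [-15.27687553  -1.24800885   5.54346824]
```

move_arm:
  rows:
    - [-0.5,0,0.1,20,0,10,1]
    - [-0.5,0,0.1,40,0,20,1]
    - [-0.5,0,0.1,60,0,30,1]
    - [-0.5,0,0.1,60,0,30,1]
    - [-0.5,0,0.1,60,0,30,1]
    - [-0.5,0,0.1,60,0,30,1]

```text
t: 13.3
tcp_pos: [0.6306, -0.1946, 0.2389]
tool_rot: [0.045, 0.999, 0.003, -0.0]
force: [0.4, -0.0, -1.9]
finger_gap: 0.152
gripper_force: 68.4
```

```bash
cat > sock.py <<'E'
from h import *
st(); s=snap('wrist','w5.png');P=cloud(s);z=P[...,2]; t,r=cur()
rot=r.as_matrix(); print('yawY',np.degrees(np.arctan2(rot[1,1],rot[0,1])),'tilt',rot[:,2])
k=((s['z_map']>0)&(z>.108)&(z<.125)&(P[...,1]>-.24)&(P[...,1]<-.15)).astype(np.uint8)
n,l,q,_=cv2.connectedComponentsWithStats(k); i=1+np.argmax(q[1:,4]); p=P[l==i]
hull=cv2.convexHull((p[:,:2]*1000).astype(np.float32))[:,0]
from scipy.optimize import least_squares
f=least_squares(lambda c:np.hypot(hull[:,0]-c[0],hull[:,1]-c[1])-c[2],[556,-192,32],loss='soft_l1')
print('bbox',q[i],'rim',f.x,np.median(p[:,2]),'rim rms',np.sqrt(np.mean(f.fun**2)))
c=f.x[:2]/1000; m=(s['z_map']>0)&(abs(z-.08)<.008)
# white marks: bright pixels on house top
I=s['img'].astype(int).sum(-1); d=np.hypot(P[...,0]-c[0],P[...,1]-c[1]); w=m&(d>.036)&(d<.062)&(abs(P[...,1]-c[1])<.02)
th=np.percentile(I[w],[50,99]); b=w&(I>th[0]*.4+th[1]*.6)
for sg in(1,-1):
    bb=b&((P[...,0]-c[0])*sg>0)
    if bb.sum()>8:
        e=P[bb][:,:2].mean(0)-c; print('mark',bb.sum(),sg,np.degrees(np.arctan(e[1]/e[0])))
E
python3 sock.py
```

```text
{'t': 13.3, 'q': [-0.4708, 0.5945, 1.3547, 0.0064, 1.1957, -1.9534], 'tcp_pos': [0.6306, -0.1946, 0.2389], 'tool_rot': [0.0453, 0.999, 0.0034, -0.0003], 'force': [0.4151, -0.0049, -1.8728], 'finger_gap': 0.152, 'gripper_force': 68.4329}
yawY 84.81535384545349 tilt [ 3.68363898e-04  6.46543247e-03 -9.99979031e-01]
bbox [ 257   69  101  106 5932] rim [ 555.65276179 -192.81294604   31.65109171] 0.1160339409701033 rim rms 0.14691317782802335
mark 112 1 -5.152436958646657
mark 138 -1 -5.225679715879006
```

```bash
python3 - <<'E'
from h import *
rows([((.5552,-.1923,.185),down(84.8),1)],dec=1,vmm=20)
E
```

```text
[[0.1,0.0,0.0,15.2,-0.9,10.8,1],[0.1,0.0,0.0,30.3,-1.9,21.6,1],[0.2,0.0,0.0,45.5,-2.8,32.4,1],[0.3,0.0,0.0,60.6,-3.7,43.2,1],[0.4,0.0,0.0,75.8,-4.7,54.0,1]]
```

move_arm:
  rows:
    - [0,0,0,20,-1,8,1]
    - [0.1,0,0,40,-2,20,1]
    - [0.2,0,0,60,-3.5,35,1]
    - [0.4,0,0,75.8,-4.7,54,1]
    - [0.4,0,0,75.8,-4.7,54,1]
    - [0.4,0,0,75.8,-4.7,54,1]
    - [0.4,0,0,75.8,-4.7,54,1]

```text
t: 13.93
tcp_pos: [0.5565, -0.1932, 0.1854]
tool_rot: [0.045, 0.999, -0.001, 0.001]
force: [-0.4, -0.2, -0.6]
finger_gap: 0.151
gripper_force: 68.4
```

```bash
python3 - <<'E'
from h import *
st();p,r=cur();print(r.as_matrix()[:,2])
rows([((.5552,-.1923,.163),down(84.8),1)],dec=1,vmm=30)
E
```

```text
{'t': 13.9333, 'q': [-0.5235, 0.5677, 1.5934, -0.0006, 0.9787, -2.003], 'tcp_pos': [0.5565, -0.1932, 0.1854], 'tool_rot': [0.0454, 0.999, -0.0006, 0.0006], 'force': [-0.3532, -0.2416, -0.5826], 'finger_gap': 0.1514, 'gripper_force': 68.4321}
[ 0.00121721 -0.00131719 -0.99999839]
[[-0.1,0.1,0.0,1.4,0.8,22.4,1]]
```

move_arm:
  rows:
    - [0,0,0,1,0.8,6,1]
    - [0,0,0,1,0.8,12,1]
    - [0,0,0,1,0.8,18,1]
    - [0,0,0,1,0.8,22,1]
    - [0,0,0,1,0.8,22,1]
    - [0,0,0,1,0.8,22,1]

```text
t: 14.43
tcp_pos: [0.553, -0.1913, 0.1616]
tool_rot: [0.046, 0.999, 0.0, -0.002]
force: [0.9, -0.1, -2.1]
finger_gap: 0.153
gripper_force: 68.5
```

move_arm:
  rows:
    - [0,0,0,0,0,2,1]
    - [0,0,0,0,0,4,1]
    - [0,0,0,0,0,6,1]
    - [0,0,0,0,0,6,1]
    - [0,0,0,0,0,6,1]

```text
t: 14.85
tcp_pos: [0.553, -0.1914, 0.1566]
tool_rot: [0.046, 0.999, 0.0, -0.001]
force: [-1.2, 1.0, 4.6]
finger_gap: 0.152
gripper_force: 69.2
```

move_arm:
  rows:
    - [0,0,0,-1,0.5,1.5,1]
    - [0,0,0,-2,0.8,3,1]
    - [0,0,0,-2,0.8,4,1]
    - [0,0,0,-2,0.8,4,1]
    - [0,0,0,-2,0.8,4,1]

```text
t: 15.27
tcp_pos: [0.5537, -0.1911, 0.1526]
tool_rot: [0.045, 0.999, -0.0, -0.003]
force: [-4.4, -1.1, 7.5]
finger_gap: 0.149
gripper_force: 69.6
```

move_arm:
  rows:
    - [0,0,0,1,0,2,1]
    - [0,0,0,1.5,0,4,1]
    - [0,0,0,1.5,0,6,1]
    - [0,0,0,1.5,0,6,1]
    - [0,0,0,1.5,0,6,1]

```text
t: 15.68
tcp_pos: [0.5535, -0.1911, 0.1477]
tool_rot: [0.045, 0.999, -0.0, -0.001]
force: [-3.2, -0.2, 11.4]
finger_gap: 0.153
gripper_force: 70.2
```

move_arm:
  rows:
    - [0,0,0,1,0,1,1]
    - [0,0,0,1,0,2,1]
    - [0,0,0,1,0,2,1]
    - [0,0,0,1,0,2,1]

```text
t: 16.02
tcp_pos: [0.5534, -0.1912, 0.1475]
tool_rot: [0.045, 0.999, -0.001, 0.0]
force: [-4.0, 2.3, 19.5]
finger_gap: 0.15
gripper_force: 71.6
```

move_arm:
  rows:
    - [0,0,4,1,0,0,1]
    - [0,0,8,1,0,0,1]
    - [0,0,12,1,0,0,1]
    - [0,0,16,1,0,0,1]
    - [0,0,20,1,0,0,1]
    - [0,0,25,1,0,0,1]
    - [0,0,30,1,0,0,1]
    - [0,0,30,1,0,0,1]

```text
t: 16.68
tcp_pos: [0.5533, -0.1919, 0.1476]
tool_rot: [0.304, 0.953, -0.001, 0.002]
force: [-1.8, -0.3, 17.7]
finger_gap: 0.148
gripper_force: 71.3
```

```bash
cat > y.py <<'E'
from h import *
s=st(); r=cur()[1].as_matrix(); print('yawY',np.degrees(np.arctan2(r[1,1],r[0,1])),'z',r[:,2],np.round(s['ft_torque'],2))
E
python3 y.py
```

```text
{'t': 16.6833, 'q': [-0.5238, 0.6174, 1.6308, -0.0023, 0.8898, -1.4759], 'tcp_pos': [0.5533, -0.1919, 0.1476], 'tool_rot': [0.3037, 0.9528, -0.0013, 0.0016], 'force': [-1.7545, -0.2703, 17.7214], 'finger_gap': 0.1485, 'gripper_force': 71.2847}
yawY 54.634019348339386 z [ 0.00233442 -0.0033775  -0.99999157] [-0.04  0.44 -0.1 ]
```

Turning freely while home. I continue to the stop.

move_arm:
  rows:
    - [0,0,5,0,0,0,1]
    - [0,0,10,0,0,0,1]
    - [0,0,15,0,0,0,1]
    - [0,0,20,0,0,0,1]
    - [0,0,25,0,0,0,1]
    - [0,0,30,0,0,0,1]
    - [0,0,35,0,0,0,1]
    - [0,0,40,0,0,0,1]
    - [0,0,45,0,0,0,1]
    - [0,0,50,0,0,0,1]
    - [0,0,55,0,0,0,1]
    - [0,0,55,0,0,0,1]

```text
t: 17.68
tcp_pos: [0.5541, -0.1922, 0.1476]
tool_rot: [0.709, 0.705, 0.0, 0.003]
force: [0.0, -1.0, 17.1]
finger_gap: 0.149
gripper_force: 71.1
```

move_arm:
  rows:
    - [0,0,3,0,0,0,1]
    - [0,0,6,0,0,0,1]
    - [0,0,8,0,0,0,1]
    - [0,0,8,0,0,0,1]
    - [0,0,8,0,0,0,1]

```text
t: 18.1
tcp_pos: [0.5553, -0.1927, 0.1477]
tool_rot: [0.756, 0.655, 0.001, 0.004]
force: [2.5, -1.1, 14.1]
finger_gap: 0.152
gripper_force: 70.8
```

```bash
python3 y.py; python3 - <<'E'
from h import *
snap('scene'); s=snap('wrist'); 
T=load('scene')['img'][230:350,230:390]
cv2.imwrite('pics/end.png',np.hstack([cv2.resize(T,(400,300),interpolation=cv2.INTER_CUBIC),cv2.resize(s['img'],(400,300))])[:,:,::-1])
E
```

```text
{'t': 18.1, 'q': [-0.5235, 0.618, 1.6287, -0.0012, 0.8861, -0.3796], 'tcp_pos': [0.5553, -0.1927, 0.1477], 'tool_rot': [0.7558, 0.6548, 0.001, 0.0043], 'force': [2.4594, -1.0548, 14.1191], 'finger_gap': 0.152, 'gripper_force': 70.8257}
yawY -8.194364681201556 z [ 0.00712058 -0.00522436 -0.999961  ] [-0.09 -0.27  0.07]
```

View pics/end.png

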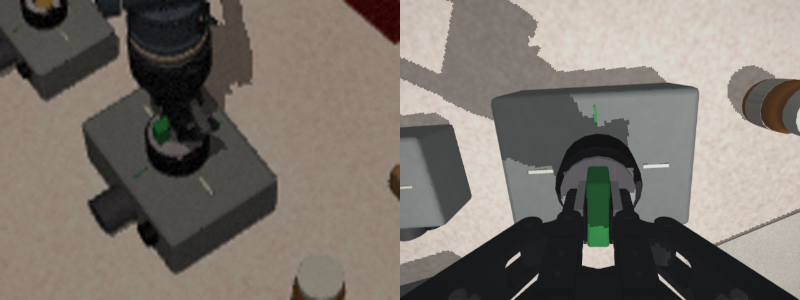

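The picture shows the green bar lined up with the green marks, a turn of about 93°, with the flange on the rim. I add a little press, check the lid and hand in.

move_arm:
  rows:
    - [0,0,0,0,0,0.5,1]
    - [0,0,0,0,0,1,1]
    - [0,0,0,0,0,1,1]
    - [0,0,0,0,0,1,1]
    - [0,0,0,0,0,1,1]
    - [0,0,0,0,0,1,1]

```text
t: 18.7
tcp_pos: [0.5554, -0.1927, 0.1476]
tool_rot: [0.756, 0.655, 0.001, 0.004]
force: [1.3, -1.2, 20.5]
finger_gap: 0.149
gripper_force: 71.8
```

```bash
python3 lidang.py; python3 y.py
```

```text
{'t': 18.7, 'q': [-0.5234, 0.618, 1.6289, -0.0013, 0.8856, -0.3797], 'tcp_pos': [0.5554, -0.1927, 0.1476], 'tool_rot': [0.7558, 0.6548, 0.001, 0.0045], 'force': [1.3312, -1.1645, 20.5238], 'finger_gap': 0.1492, 'gripper_force': 71.8021}
946 933 lean past vertical deg 9.096440427710016 x at z=.085 0.5932073931792509
{'t': 18.75, 'q': [-0.5234, 0.618, 1.6289, -0.0013, 0.8856, -0.3797], 'tcp_pos': [0.5554, -0.1926, 0.1476], 'tool_rot': [0.7557, 0.6548, 0.001, 0.0045], 'force': [0.6756, -0.2563, 18.9094], 'finger_gap': 0.1461, 'gripper_force': 71.8016}
yawY -8.181490661595165 z [ 0.00737859 -0.0054545  -0.9999579 ] [0.13 0.09 0.14]
```

```bash
python3 -c "
from h import *
print(order.sign_off())"
```

```text
the job is handed in; nothing more can be done
None
```

I handed the job in at about 18.8 s of the 72 s limit; the sign-off gave no verdict. At that point the lid stood open about 9° past upright. The green cartridge was home in the medium lamphouse's socket, turned about 93° clockwise to the stop, gripped at about 70 N and pressed down at about 19 N. I did not measure the spent cartridge, jar and parcel again at the end, but saw no contact with them.

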